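# Snap the cover back onto the wheel's control box

### The arm

A 6-joint arm with a two-finger parallel gripper is mounted at the origin on the work surface; the furniture and walls round the work are solid. World frame = base frame: x ahead of the robot, y to its left, z up, the work surface at z = 0. Lengths are in m, angles in rad, forces in N, time in s.
With the tool pointing down it reaches from about 0.425 to 1.125 m from the base axis. Payload 14.9 kg.
Tool frame: the origin (TCP) lies at the very end of the fingers, on their centre line; the grasp point (between the pads) lies r.grip_depth behind it (r.grip_depth is the distance from the TCP to the grasp point, in m); z points along the fingers, y is the direction in which the jaws open and shut (so a half turn about z gives the same grasp; the last joint's range is limited). The gripper opens to 91 mm and grips with 3 to 60 N. Pads are 32 mm wide; open, the fingers measure 118 mm over their backs; the gripper's body (76 mm by 178 mm) begins 60 mm behind the grasp point.
Start: joints at [-1.323, 0.379, 1.734, -0, 1.028, -0.033], TCP at [0.194, -0.673, 0.214] pointing down, gripper open.
Joint ranges: [-2.77, 2.77], [-0.74, 2.19], [0, 2.66], [-1.06, 4.2], [0.31, 2.87], [-3.08, 3.08]. Speed limits (rad/s): [1.89, 1.89, 2.39, 3.14, 3.14, 3.14].

### API

Orientations are given as a unit quaternion [w, x, y, z].
In Python, from plant import r gives the robot as it stands.
- The arm moves only by the shell command python3 -m crank 'ROWS' [FORCE]. ROWS is JSON, a list of rows, each a list of 7 numbers: the shift along the tool's x, y, z in m, then the turn, a rotation vector about the tool's x, y, z in rad, then the opening, from 0 (shut) to 1 (fully open). In form: [[dx, dy, dz, rx, ry, rz, hand], ...]. A call has exactly 5 rows; each row shifts and turns the commanded pose from where the row before left it, along the tool's axes as they then stand; what a row does not reach is not made up. A row lasts 1/12 s, in which the tool goes at most 41.7 mm and 7.16 degrees, less where a joint would pass 70% of its speed; a pose out of reach is approached as far as the arm can. A call with a gripper value outside its range is refused whole. The fingers move at their own pace and stop on an object; FORCE is the grip in N (left out, the last holds). Time passes only in rows, so rows that do not move let the fingers close, or fill a call up. It gives the time, the measured TCP pose, the force and the opening at its end, in the units of the state.
- r.get_obs(): the state, without advancing time (a new reading comes with each control period).
- r.read_camera(name): name is "side" or "top"; returns the picture (400x640x3 uint8, red, green, blue); there is no depth.
- r.camera_model(name): a dict with "vertical_fov" (degrees; the focal length in pixels is half the picture's height over the tangent of half this angle, whatever the lens; pixels are square), "cx", "cy" (the principal point, pixels), "extrinsics" (4x4, takes a point from camera to world coordinates). Camera axes: x right, y down, z forward; pixel columns grow to the right and rows downward; lengths in m; the calibration is good to about 2 mm. A picture is of the moment at which its call begins. camera_model takes no time and is no camera call.
- r.job_done(): hands the job in, once; it reports no verdict.
Trained networks look in the newest picture that a camera, given by its name, has taken for a name from the list of things; names that differ only in an ending like _2 or _b are one class to them, and where a whole thing is asked for, a point or a joint stands for the part that bears it (a point fixed in the world has none). Each returns a list of dicts, best first, with "score" (0 to 1); they miss things now and then, are a little off and sometimes report something else, mostly with a low value. They report only what shows in the picture. A call takes as long as a camera call.
- r.trace(camera, query): "mask" (400x640 bool, what is visible of it).
- r.mark_of(camera, query): "xyz" ([x, y, z] in m, in world coordinates, good to about 4 mm: a listed point, or the origin of a listed thing).
The state is a dict: "time_s": time; "joint_positions": joint angles; "joint_vel": joint speeds; "joint_torque": joint torques, N m; "eef_pos": TCP position; "tcp_rot": TCP orientation; "contact_force": force on the tool from outside, world axes, zero at the start; "wrist_torque": the same for the moment, N m; "gripper_width": finger opening in m.
Only numpy, scipy, OpenCV 4.12 (cv2) and the standard library are available. Lean on these libraries where they do the work, as an engineer would, in place of code of your own. Each camera call takes 0.05 s, during which the arm holds its last target.

### The job

Close up the potter's wheel control box: set the holed cover plate over the four snap studs, the right way round, and press it down firmly but without forcing it, until every stud has clicked through and the plate lies flush on all four shoulders. Let go of it, and leave the jar, the plaster mould and the stamp standing where they are.

Things in the scene. Friction and masses are not known exactly. Their poses are not given: they have to be found in the camera images.
- control_box: Fixed open grey plastic tray, 210 x 150 x 26 mm (x, y, z), on levelling feet of varying height, circuit board inside: a potter's wheel control box. Origin: centre of its underside, z up. White snap studs stand on four grey round shoulders 28 mm wide, tops level with one another 30 to 50 mm above the origin (threaded, set anywhere in that range, not measured: found by touch). Two cable glands at +x.
- cover: Loose aluminium cover, 200 x 140 x 6 mm, about 0.35 kg, right side up. Origin: centre of its underside, x along its length, z up. Four 20 mm through holes, same pattern as the studs, wide pair at +x: fits one way only. Black bow handle along x in the middle: bar 84 long, 18 wide, 14 mm thick, top 44 mm above the origin, on posts at x = -34, 34 mm; free under the bar between them.
- snap (a point): Origin of the box again, for the studs' make: each 17 mm thick, 23 mm tall over its shoulder, the last 6 mm tapering to 8 mm. Two sprung prongs stick out along the box's x to 25 mm across, widest 9 mm above the shoulder. A cover laid on rests on the prongs 12 to 14 mm above the shoulders; pressed beside a stud with 10 to 25 N it drops home there and the prongs spring out over it.
- press (a point): Centre of the cover's upper face, 6 mm above its origin. Good places to press with shut fingers: on this face about 28 mm inboard (along x) of each hole, (34, 48), (34, -48), (-34, 32), (-34, -32) mm. Press beside one stud after another, in turn, slowly (10 mm/s), and stop at 20 to 25 N: over 40 N on a shoulder counts as forced.
- glaze_jar: Bystander: small round glaze jar with white lid, 47 mm diameter, 60 mm tall. Origin: centre of its foot.
- plaster_mould: Bystander: white plaster sprig mould, 62 x 51 x 24 mm. Origin: centre of its underside.
- wood_stamp: Bystander: small upright wooden stamp, 26 x 26 x 67 mm. Origin: centre of its foot.
- stud0 (a point): Point of the box on the axis of stud 0, at (62, 48, 30) mm in its frame (the wide pair is at +x). The real shoulder is 0 to 20 mm higher, the same for all four studs.
- prong0a (a joint): How far the prong on the +x side of stud 0 is pushed in, m: about 0 free, up to 0.004 inside a hole, under 0.001 once clicked out above the plate.
- prong0b (a joint): How far the prong on the -x side of stud 0 is pushed in, m: about 0 free, up to 0.004 inside a hole, under 0.001 once clicked out above the plate.
- hole0 (a point): Centre of hole 0 of the cover in its underside, at (62, 48) mm in the cover's frame; it belongs on stud 0.
- stud1 (a point): Point of the box on the axis of stud 1, at (62, -48, 30) mm in its frame (the wide pair is at +x). The real shoulder is 0 to 20 mm higher, the same for all four studs.
- prong1a (a joint): How far the prong on the +x side of stud 1 is pushed in, m: about 0 free, up to 0.004 inside a hole, under 0.001 once clicked out above the plate.
- prong1b (a joint): How far the prong on the -x side of stud 1 is pushed in, m: about 0 free, up to 0.004 inside a hole, under 0.001 once clicked out above the plate.
- hole1 (a point): Centre of hole 1 of the cover in its underside, at (62, -48) mm in the cover's frame; it belongs on stud 1.
- stud2 (a point): Point of the box on the axis of stud 2, at (-62, 32, 30) mm in its frame (the wide pair is at +x). The real shoulder is 0 to 20 mm higher, the same for all four studs.
- prong2a (a joint): How far the prong on the +x side of stud 2 is pushed in, m: about 0 free, up to 0.004 inside a hole, under 0.001 once clicked out above the plate.
- prong2b (a joint): How far the prong on the -x side of stud 2 is pushed in, m: about 0 free, up to 0.004 inside a hole, under 0.001 once clicked out above the plate.
- hole2 (a point): Centre of hole 2 of the cover in its underside, at (-62, 32) mm in the cover's frame; it belongs on stud 2.
- stud3 (a point): Point of the box on the axis of stud 3, at (-62, -32, 30) mm in its frame (the wide pair is at +x). The real shoulder is 0 to 20 mm higher, the same for all four studs.
- prong3a (a joint): How far the prong on the +x side of stud 3 is pushed in, m: about 0 free, up to 0.004 inside a hole, under 0.001 once clicked out above the plate.
- prong3b (a joint): How far the prong on the -x side of stud 3 is pushed in, m: about 0 free, up to 0.004 inside a hole, under 0.001 once clicked out above the plate.
- hole3 (a point): Centre of hole 3 of the cover in its underside, at (-62, -32) mm in the cover's frame; it belongs on stud 3.

How it is judged:
By the outcome, as a careful person would: the job done as asked, in the order asked, and still so for the second after the job is handed in, with the robot touching nothing.
It also fails if it takes over 67 s, if anything falls off the work surface, if the arm or the gripper's body presses on something with over 40 N, if the wrist force passes 120 N, or if a joint passes its speed limit or range.

## Working session

There is one attempt and no reset: what is moved stays moved. The work goes in short steps, Python scripts to look and compute and a shell command to move; the robot and the scene stay as the last step left them, time stands still between calls to the robot, and variables do not carry over. Pictures are saved under pics/ and viewed, and the job is handed in when it is done.

```bash
ls; mkdir -p pics
cat > h.py <<'E'
import numpy as np, cv2
from plant import r
from scipy.spatial.transform import Rotation as R
def snap(cam,fn):
    im=r.read_camera(cam); cv2.imwrite('pics/'+fn,im[:,:,::-1]); return im
def cam(name):
    m=r.camera_model(name); f=200/np.tan(np.radians(m['vertical_fov'])/2); return f,m['cx'],m['cy'],np.array(m['extrinsics'])
def proj(name,p):
    f,cx,cy,E=cam(name); q=np.linalg.inv(E)@np.append(p,1); return np.array([cx+f*q[0]/q[2],cy+f*q[1]/q[2]])
def ray(name,uv,z):
    f,cx,cy,E=cam(name); d=E[:3,:3]@np.array([(uv[0]-cx)/f,(uv[1]-cy)/f,1]); o=E[:3,3]; return o+d*(z-o[2])/d[2]
def st():
    o=r.get_obs(); q=o['tcp_rot']; Rm=R.from_quat([q[1],q[2],q[3],q[0]]).as_matrix()
    return o,Rm
E
python3 - <<'E'
from h import *
np.set_printoptions(precision=4,suppress=True)
for c in ['top','side']:
    snap(c,c+'0.png'); print(c,cam(c))
    for n in ['control_box','cover','press','stud0','stud1','stud2','stud3','hole0','hole1','hole2','hole3','glaze_jar','plaster_mould','wood_stamp']:
        print(n,[(np.round(d['xyz'],4),round(d['score'],2)) for d in r.mark_of(c,n)][:2])
o,Rm=st();print(o,Rm,r.grip_depth)
E
```

```text
pics
top (np.float64(455.5914823282608), 322.01916503280233, 192.02312066727805, array([[-0.0209, -0.9938,  0.1092,  0.4008],
       [-0.9998,  0.0204, -0.0055, -0.001 ],
       [ 0.0032, -0.1093, -0.994 ,  1.3162],
       [ 0.    ,  0.    ,  0.    ,  1.    ]]))
control_box [(array([ 0.5602, -0.2058,  0.0221]), 0.72)]
cover [(array([ 0.5334,  0.2201, -0.0026]), 0.61)]
press [(array([0.537 , 0.2256, 0.0083]), 0.87)]
stud0 [(array([ 0.5158, -0.2574,  0.049 ]), 0.89), (array([ 0.4886, -0.199 ,  0.0498]), 0.75)]
stud1 [(array([ 0.5158, -0.2574,  0.049 ]), 0.89), (array([ 0.4886, -0.199 ,  0.0498]), 0.75)]
stud2 [(array([ 0.5158, -0.2574,  0.049 ]), 0.89), (array([ 0.4886, -0.199 ,  0.0498]), 0.75)]
stud3 [(array([ 0.5158, -0.2574,  0.049 ]), 0.89), (array([ 0.4886, -0.199 ,  0.0498]), 0.75)]
hole0 [(array([ 0.5995,  0.1894, -0.0003]), 0.96), (array([0.4606, 0.2343, 0.0014]), 0.84)]
hole1 [(array([ 0.5995,  0.1894, -0.0003]), 0.96), (array([0.4606, 0.2343, 0.0014]), 0.84)]
hole2 [(array([ 0.5995,  0.1894, -0.0003]), 0.96), (array([0.4606, 0.2343, 0.0014]), 0.84)]
hole3 [(array([ 0.5995,  
[... 1613 characters left out ...]
_mould [(array([ 0.5812, -0.0024,  0.0013]), 0.58), (array([0.5315, 0.2177, 0.0029]), 0.46)]
wood_stamp []
{'time_s': 1.5, 'joint_positions': array([-1.3233,  0.3789,  1.7342,  0.    ,  1.0285, -0.0333]), 'joint_vel': array([ 0.0005,  0.0001, -0.0003,  0.0003,  0.0001,  0.0024]), 'joint_torque': array([  0.0001, -76.369 , -43.4735,   0.0652,   0.039 ,   0.    ]), 'eef_pos': array([ 0.194 , -0.6726,  0.2139]), 'tcp_rot': array([-0.    ,  0.9902,  0.1399,  0.    ]), 'contact_force': array([ 0.4964, -0.1953,  0.0657]), 'wrist_torque': array([-0.0371,  0.0081, -0.0481]), 'gripper_width': 0.09095184448874542} [[ 0.9608  0.2771  0.    ]
 [ 0.2771 -0.9608  0.    ]
 [ 0.     -0.     -1.    ]] 0.0188
```

View pics/top0.png

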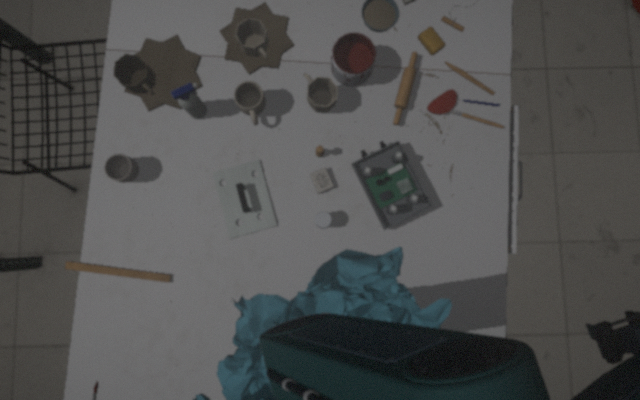

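View pics/side0.png

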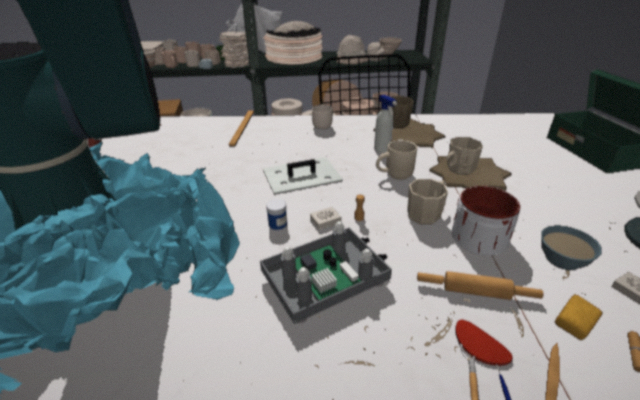

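Run:
```python
from h import *
np.set_printoptions(precision=4,suppress=True)
for c in ['top','side']:
    im=r.read_camera(c)[:,:,::-1]
    crops={'top':[(205,275,150,245),(340,450,130,240)],'side':[(255,350,150,200),(250,400,215,325)]}[c]
    for i,(a,b,cc,d) in enumerate(crops):
        k=min(780//(b-a),580//(d-cc)); g=cv2.resize(im[cc:d,a:b],None,fx=k,fy=k,interpolation=cv2.INTER_CUBIC)
        g=cv2.convertScaleAbs(g,alpha=1.6 if c=='top' else 1.1); cv2.imwrite(f'pics/{c}_crop{i}.png',g); print(c,i,k)
    for n in ['stud0','hole0','control_box','cover']:
        for d in r.mark_of(c,n): print(c,n,np.array(d['xyz']),round(d['score'],2))
    for n in ['control_box','cover']:
        m=r.trace(c,n)
        for d in m: 
            ys,xs=np.nonzero(d['mask']); rr=cv2.minAreaRect(np.c_[xs,ys].astype(np.float32)); print(n,d['score'],len(xs),rr, cv2.boxPoints(rr).round(1).tolist())
```

```text
top 0 6
top 1 5
top stud0 [ 0.6337 -0.219   0.0509] 0.88
top stud0 [ 0.5148 -0.2586  0.0476] 0.75
top stud0 [ 0.5943 -0.1333  0.0558] 0.68
top stud0 [ 0.4899 -0.1988  0.0529] 0.63
top stud0 [ 0.4794  0.1712 -0.0008] 0.38
top hole0 [0.5804 0.2786 0.0008] 0.94
top hole0 [ 0.4798  0.1727 -0.0014] 0.76
top hole0 [0.4649 0.235  0.0013] 0.59
top hole0 [ 0.6011  0.1883 -0.0003] 0.58
top cover [0.5305 0.221  0.0008] 0.56
control_box 0.77 4209 ((390.1630554199219, 183.29454040527344), (81.8622817993164, 55.812232971191406), 62.878700256347656) [[346.70001220703125, 159.60000610351562], [396.29998779296875, 134.10000610351562], [433.70001220703125, 207.0], [384.0, 232.39999389648438]]
cover 0.86 3219 ((244.67445373535156, 198.93382263183594), (69.301513671875, 49.543521881103516), 74.93151092529297) [[211.6999969482422, 171.89999389648438], [259.6000061035156, 159.0], [277.6000061035156, 226.0], [229.8000030517578, 238.8000030517578]]
side 0 8
side 1 5
side stud0 [ 0.5139 -0.255   0.0479] 0.89
side stud0 [ 0.489  -0.1991  0.0528] 0.79
side stud0 [ 0.5911 -0.129   0.0492] 0.77
side stud0 [ 0.63
[... 173 characters left out ...]
0.0007] 0.57
side control_box [ 0.5589 -0.204   0.0202] 0.59
side cover [ 0.5567 -0.2012  0.0216] 0.71
side cover [ 0.5308  0.2228 -0.0012] 0.57
side cover [ 0.5907 -0.1303  0.0497] 0.22
control_box 0.77 7432 ((326.767333984375, 269.756103515625), (75.41056060791016, 118.68800354003906), 64.32318115234375) [[256.8999938964844, 261.5], [363.8999938964844, 210.10000610351562], [396.6000061035156, 278.0], [289.6000061035156, 329.5]]
cover 0.64 1893 ((302.1241149902344, 174.719970703125), (28.17056655883789, 77.47755432128906), 80.21759033203125) [[261.6000061035156, 167.39999389648438], [337.8999938964844, 154.3000030517578], [342.70001220703125, 182.0], [266.29998779296875, 195.1999969482422]]
```

View pics/top_crop0.png

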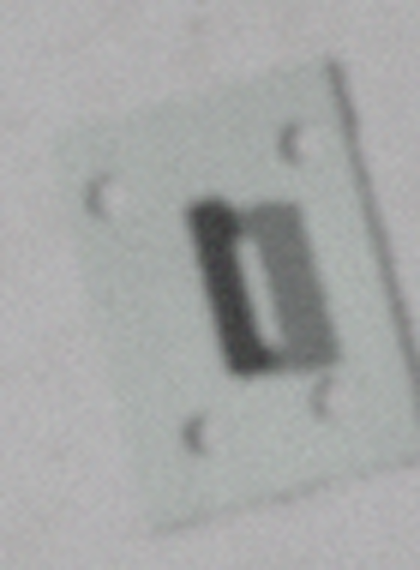

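View pics/top_crop1.png

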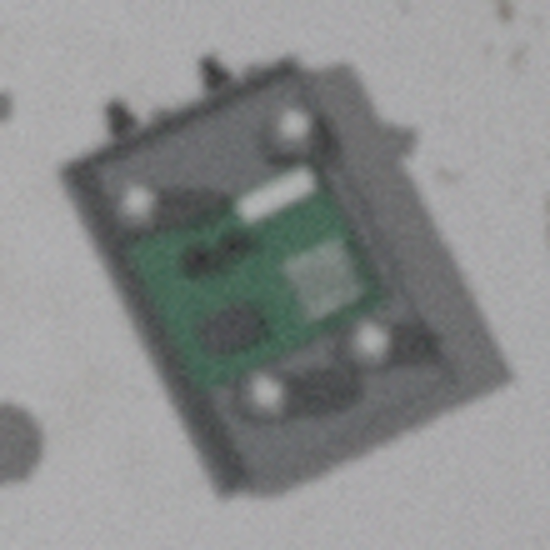

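View pics/side_crop1.png

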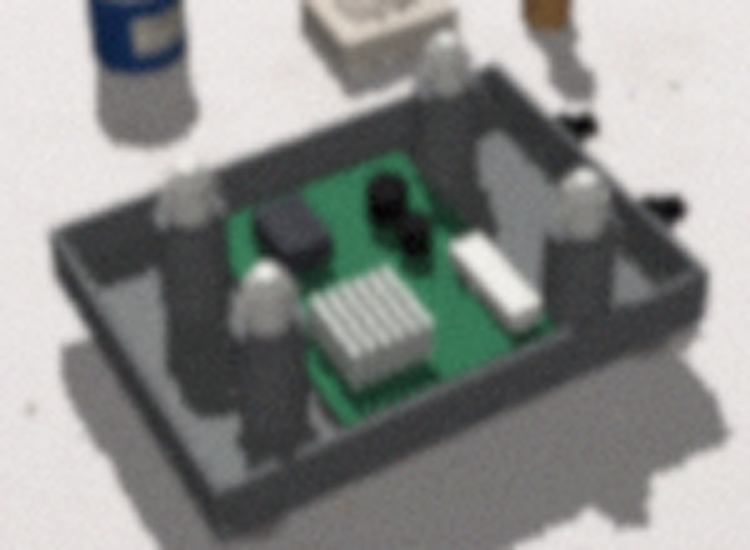

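```bash
cat > fit.py <<'E'
from h import *
H=np.array([[62,48],[62,-48],[-62,32],[-62,-32]])/1000
def fit(P,M):
    # P,M Nx2 ; rigid M->P
    a=M.mean(0);b=P.mean(0);U,S,V=np.linalg.svd((M-a).T@(P-b));Rm=(V.T@np.diag([1,np.linalg.det(V.T@U.T)])@U.T);t=b-Rm@a
    return t,np.degrees(np.arctan2(Rm[1,0],Rm[0,0])),(M@Rm.T+t-P)*1000
E
python3 - <<'E'
from fit import *
np.set_printoptions(precision=4,suppress=True)
T=lambda *p:np.array(p)
# identify by permutations
import itertools
for name,sets in {'box':[T((.6337,-.219),(.5148,-.2586),(.5943,-.1333),(.4899,-.1988)),T((.6335,-.2174),(.5139,-.255),(.5911,-.129),(.489,-.1991))],
 'cover':[T((.5804,.2786),(.4798,.1727),(.4649,.235),(.6011,.1883)),T((.5752,.2865),(.4783,.1812),(.464,.2359),(.6009,.1843))]}.items():
  for P in sets:
    res=sorted(((np.abs(fit(P,H[list(p)])[2]).max(),p) for p in itertools.permutations(range(4))))[:2]
    for e,p in res: print(name,e,p,fit(P,H[list(p)]))
E
```

```text
box 1.4324333840460834 (1, 3, 0, 2) (array([ 0.5582, -0.2024]), np.float64(24.85258043676025), array([[ 0.907 , -0.9222],
       [ 0.5658,  1.0808],
       [-0.0404,  0.4875],
       [-1.4324, -0.6461]]))
box 14.103485377657682 (2, 0, 3, 1) (array([ 0.5582, -0.2024]), np.float64(-155.24461921044974), array([[ -5.8227,  13.4779],
       [  7.1723, -13.3762],
       [  6.7776, -14.1035],
       [ -8.1272,  14.0018]]))
box 1.8681561274354608 (1, 3, 0, 2) (array([ 0.5569, -0.2001]), np.float64(25.67925021888161), array([[ 0.0515,  0.8824],
       [ 0.9651, -0.8311],
       [ 0.8515, -0.9991],
       [-1.8682,  0.9479]]))
box 15.472066719786042 (2, 0, 3, 1) (array([ 0.5569, -0.2001]), np.float64(-154.3932252834275), array([[ -6.8844,  15.2139],
       [  7.8098, -15.2064],
       [  7.8553, -15.4721],
       [ -8.7807,  15.4646]]))
cover 2.0818212460043117 (0, 3, 2, 1) (array([0.5315, 0.2187]), np.float64(13.749443156245604), array([[-0.0351,  1.4105],
       [-0.8677,  0.131 ],
       [-1.179 , -0.0029],
       [ 2.0818, -1.5386]]))
cover 15.483303404350002 (3, 0, 1, 2) (array([0.5315, 0.2187]), np.float64(-166.206342466227), array([[  3.7323, -14.0904],
       [  2.9825, -15.4481],
       [ -5.0064,  15.4833],
       [ -1.7084,  14.0553]]))
cover 5.291251889912224 (0, 3, 2, 1) (array([0.5296, 0.222 ]), np.float64(13.352769272977124), array([[ 3.6385, -3.504 ],
       [-1.6337, -4.6786],
       [-2.1142,  2.8913],
       [ 0.1093,  5.2913]]))
cover 20.85241625571249 (3, 0, 1, 2) (array([0.5296, 0.222 ]), np.float64(-166.65256231758147), array([[  7.3379, -19.0763],
       [  2.0558, -20.2415],
       [ -5.8063,  18.4654],
       [ -3.5874,  20.8524]]))
```

Run:
```python
from fit import *
import itertools
from scipy.optimize import least_squares
np.set_printoptions(precision=4,suppress=True)
for n,c0,y0,z0 in [('stud0',(.5577,-.2015),25.2,.05),('hole0',(.531,.22),13.6,0)]:
  a=np.radians(y0);Rm=np.array([[np.cos(a),-np.sin(a)],[np.sin(a),np.cos(a)]]);P0=H@Rm.T+c0
  for c in ['top','side']:
    acc=[[] for _ in H]
    for k in range(6):
        r.read_camera(c)
        for d in r.mark_of(c,n):
            p=np.array(d['xyz']);D=np.hypot(*(P0-p[:2]).T);i=D.argmin()
            if D[i]<.015: acc[i].append(p)
    M=np.array([np.median(x,0) for x in acc]); print(n,c,[len(x) for x in acc],M.tolist()); print(fit(M[:,:2],H))
tt=np.array([(367.4,170.6),(398.6,155),(393,208.4),(414.2,198.2)])-.4
ss=np.array([(339.4,224),(366.6,251),(288,248),(303.2,269)])-.4
def res(p,ret=0):
    x,y,a,z=p; a=np.radians(a);Rm=np.array([[np.cos(a),-np.sin(a)],[np.sin(a),np.cos(a)]]);P=np.c_[H@Rm.T+[x,y],np.full(4,z)]
    return np.r_[[proj('top',q)-t for q,t in zip(P,tt)],[proj('side',q)-t for q,t in zip(P,ss)]].ravel()
s=least_squares(res,[.557,-.2,25,.09]);print(s.x);print(s.fun.reshape(-1,2))
print(r.get_obs()['time_s'])
```

```text
stud0 top [6, 6, 5, 6] [[0.59425, -0.1325, 0.0513], [0.6346, -0.218, 0.05005], [0.4912, -0.2, 0.0502], [0.5165500000000001, -0.257, 0.0511]]
(array([ 0.5592, -0.2019]), np.float64(25.46436441825113), array([[ 0.2393,  0.6188],
       [ 1.1645, -0.5551],
       [-1.7853,  0.3594],
       [ 0.3815, -0.4232]]))
stud0 side [6, 6, 6, 5] [[0.5935, -0.13065, 0.04935], [0.63335, -0.21710000000000002, 0.0505], [0.4899, -0.19885, 0.049949999999999994], [0.5143, -0.255, 0.0479]]
(array([ 0.5578, -0.2004]), np.float64(25.147313166561805), array([[-0.0114,  0.0472],
       [ 0.9335, -0.4038],
       [-1.8593,  1.0703],
       [ 0.9373, -0.7137]]))
hole0 top [6, 6, 6, 6] [[0.5791999999999999, 0.27935, 0.0005], [0.60005, 0.18995, -0.00075], [0.46155, 0.23409999999999997, 0.00255], [0.48075, 0.17204999999999998, 0.00015000000000000001]]
(array([0.5304, 0.2189]), np.float64(14.775973690575634), array([[-1.1047,  1.7377],
       [ 2.5291, -1.6877],
       [ 0.7265, -0.1082],
       [-2.1509,  0.0582]]))
hole0 side [6, 6, 5, 6] [[0.57645, 0.2843, 0.00019999999999999998], [0.60315, 0.18655, 0.0], [0.4615, 0.2359, -0.0016], [0.4783, 0.18109999999999998, 0.00255]]
(array([0.5299, 0.222 ]), np.float64(13.604302741001526), array([[ 2.3702, -1.1009],
       [-1.7492,  3.3426],
       [ 0.5626,  2.5814],
       [-1.1836, -4.823 ]]))
[ 0.5574 -0.2    24.5455  0.0922]
[[-0.2481 -0.5151]
 [ 0.0644 -0.004 ]
 [-0.0961  0.1408]
 [-0.136   0.0759]
 [ 0.1952 -0.8123]
 [ 0.4814 -0.0882]
 [-0.6945  0.3287]
 [-0.1482  0.6345]]
4.6
```

```bash
python3 -m crank '[[0.0274,-0.0214,0,0,0,0.01,1],[0.0274,-0.0214,0,0,0,0.01,1],[0.0274,-0.0214,0,0,0,0.01,1],[0.0274,-0.0214,0,0,0,0.01,1],[0.0274,-0.0214,0,0,0,0.004,1]]'
```

```text
time_s: 5.02
eef_pos: [0.2994, -0.5325, 0.214]
tcp_rot: [0.0, 0.993, 0.118, 0.0]
contact_force: [0.2, -1.1, 0.2]
gripper_width: 0.0912
```

```bash
python3 -m crank '[[0.025,-0.0238,0,0,0,0,1],[0.025,-0.0238,0,0,0,0,1],[0.025,-0.0238,0,0,0,0,1],[0.025,-0.0238,0,0,0,0,1],[0.025,-0.0238,0,0,0,0,1]]'
python3 -m crank '[[0.025,-0.0238,0,0,0,0,1],[0.025,-0.0238,0,0,0,0,1],[0.025,-0.0238,0,0,0,0,1],[0.0133,-0.0325,0,0,0,0,1],[0.0133,-0.0325,0,0,0,0,1]]'
python3 -m crank '[[0.0133,-0.0325,0,0,0,0,1],[0.0133,-0.0325,0,0,0,0,1],[0.0133,-0.0325,0,0,0,0,1],[0.0133,-0.0325,0,0,0,0,1],[0.0133,-0.0325,0,0,0,0,1]]'
python3 -m crank '[[0.0133,-0.0325,0,0,0,0,1],[0.0133,-0.0325,0,0,0,0,1],[0.0133,-0.0325,0,0,0,0,1],[0.0133,-0.0325,0,0,0,0,1],[0.0133,-0.0325,0,0,0,0,1]]'
```

```text
time_s: 5.43
eef_pos: [0.393, -0.3875, 0.2141]
tcp_rot: [0.0, 0.993, 0.118, 0.0]
contact_force: [-0.1, -0.3, 0.3]
gripper_width: 0.0911
time_s: 5.85
eef_pos: [0.4597, -0.231, 0.2141]
tcp_rot: [0.0, 0.993, 0.118, 0.0]
contact_force: [0.2, -0.2, -0.1]
gripper_width: 0.0914
time_s: 6.27
eef_pos: [0.4856, -0.0572, 0.2142]
tcp_rot: [0.0, 0.993, 0.118, 0.0]
contact_force: [1.6, -1.2, 0.5]
gripper_width: 0.0909
time_s: 6.68
eef_pos: [0.5122, 0.1165, 0.2142]
tcp_rot: [-0.0, 0.993, 0.118, 0.0]
contact_force: [0.8, -0.5, 0.1]
gripper_width: 0.0911
```

```bash
python3 -m crank '[[0.0105,-0.0242,0,0,0,0,1],[0.0105,-0.0242,0,0,0,0,1],[0.0105,-0.0242,0.02,0,0,0,1],[0.0105,-0.0242,0.03,0,0,0,1],[0,0,0.03,0,0,0,1]]'
python3 -m crank '[[0,0,0,0,0,0,1],[0,0,0,0,0,0,1],[0,0,0,0,0,0,1],[0,0,0,0,0,0,1],[0,0,0,0,0,0,1]]'
python3 - <<'E'
from h import *
for c in ['top','side']:
    im=r.read_camera(c)[:,:,::-1]
    a,b,cc,d={'top':(190,320,130,260),'side':(230,370,100,220)}[c]
    k=4; cv2.imwrite(f'pics/{c}_p.png',cv2.resize(im[cc:d,a:b],None,fx=k,fy=k))
E
```

```text
time_s: 7.1
eef_pos: [0.5318, 0.2224, 0.134]
tcp_rot: [-0.001, 0.993, 0.119, 0.002]
contact_force: [-0.0, 0.5, -0.0]
gripper_width: 0.0914
time_s: 7.52
eef_pos: [0.5312, 0.2184, 0.1358]
tcp_rot: [-0.0, 0.993, 0.118, 0.001]
contact_force: [0.7, -0.9, -0.4]
gripper_width: 0.0912
```

View pics/side_p.png

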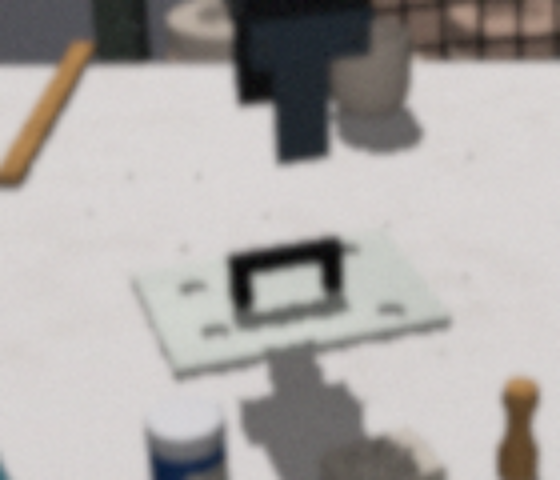

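Run:
```python
from h import *
print(r.get_obs()['eef_pos'])
```

```text
[0.53091705 0.21842816 0.13521813]
```

The side picture shows the fingers (crop 300,150) directly above the handle (285,270), so I'm descending.

```bash
python3 -m crank '[[0,0,0.025,0,0,0,1],[0,0,0.025,0,0,0,1],[0,0,0.025,0,0,0,0.6],[0,0,0.025,0,0,0,0.5],[0,0,0.017,0,0,0,0.5]]' 15
python3 -m crank '[[0,0,0,0,0,0,0.5],[0,0,0,0,0,0,0.15],[0,0,0,0,0,0,0],[0,0,0,0,0,0,0],[0,0,0,0,0,0,0]]' 15
python3 -m crank '[[0,0,0,0,0,0,0],[0,0,0,0,0,0,0],[0,0,0,0,0,0,0],[0,0,0,0,0,0,0],[0,0,0,0,0,0,0]]' 25
```

```text
time_s: 8.03
eef_pos: [0.5299, 0.2182, 0.0155]
tcp_rot: [0.0, 0.993, 0.118, -0.0]
contact_force: [0.5, -0.3, -0.2]
gripper_width: 0.0739
time_s: 8.45
eef_pos: [0.5311, 0.2189, 0.0183]
tcp_rot: [-0.0, 0.993, 0.118, 0.001]
contact_force: [0.3, 0.6, 0.1]
gripper_width: 0.0409
time_s: 8.87
eef_pos: [0.5305, 0.2188, 0.0173]
tcp_rot: [-0.0, 0.993, 0.118, 0.0]
contact_force: [-1.5, 0.4, 6.0]
gripper_width: 0.0178
```

```bash
python3 -m crank '[[0,0,-0.01,0,0,0,0],[0,0,-0.02,0,0,0,0],[0,0,-0.03,0,0,0,0],[0,0,-0.03,0,0,0,0],[0,0,-0.03,0,0,0,0]]' 30
python3 -m crank '[[0,0,-0.02,0,0,0,0],[0,0,0,0,0,0,0],[0,0,0,0,0,0,0],[0,0,0,0,0,0,0],[0,0,0,0,0,0,0]]'
python3 - <<'E'
from h import *
np.set_printoptions(precision=4,suppress=True)
o,Rm=st();print(o['eef_pos'],o['contact_force'],o['wrist_torque'],o['gripper_width'],np.degrees(np.arctan2(Rm[1,0],Rm[0,0])))
for c in ['top','side']:
    im=r.read_camera(c)[:,:,::-1]
    a,b,cc,d={'top':(180,310,130,260),'side':(220,380,60,220)}[c]
    k=4; cv2.imwrite(f'pics/{c}_l.png',cv2.resize(im[cc:d,a:b],None,fx=k,fy=k))
    for n in ['hole0','cover','press']:
        for d in r.mark_of(c,n): print(c,n,np.array(d['xyz']),round(d['score'],2))
E
```

```text
time_s: 9.28
eef_pos: [0.5296, 0.2183, 0.1383]
tcp_rot: [0.0, 0.993, 0.118, -0.001]
contact_force: [0.6, -0.1, -3.8]
gripper_width: 0.0177
time_s: 9.7
eef_pos: [0.5292, 0.2182, 0.1553]
tcp_rot: [0.0, 0.993, 0.118, -0.001]
contact_force: [-0.5, -0.5, -4.4]
gripper_width: 0.018
[0.5292 0.2182 0.1553] [-0.5201 -0.4588 -4.3591] [-0.0128 -0.0074 -0.038 ] 0.017955024276302044 13.563378434967628
top hole0 [0.6007 0.1864 0.137 ] 0.77
top hole0 [0.4799 0.1723 0.1381] 0.67
top cover [0.5325 0.2183 0.1385] 0.93
top press [0.5336 0.2213 0.1456] 0.83
top press [ 0.4873 -0.1991  0.0491] 0.7
top press [ 0.5562 -0.2018  0.0171] 0.19
side hole0 [0.5756 0.282  0.139 ] 0.92
side hole0 [0.4607 0.2331 0.1362] 0.91
side hole0 [0.6022 0.1836 0.1394] 0.75
side hole0 [0.476  0.1792 0.1374] 0.61
side cover [0.5329 0.2215 0.1409] 0.91
side press [0.5299 0.2161 0.1428] 0.61
side press [ 0.5916 -0.1279  0.0498] 0.26
```

View pics/side_l.png

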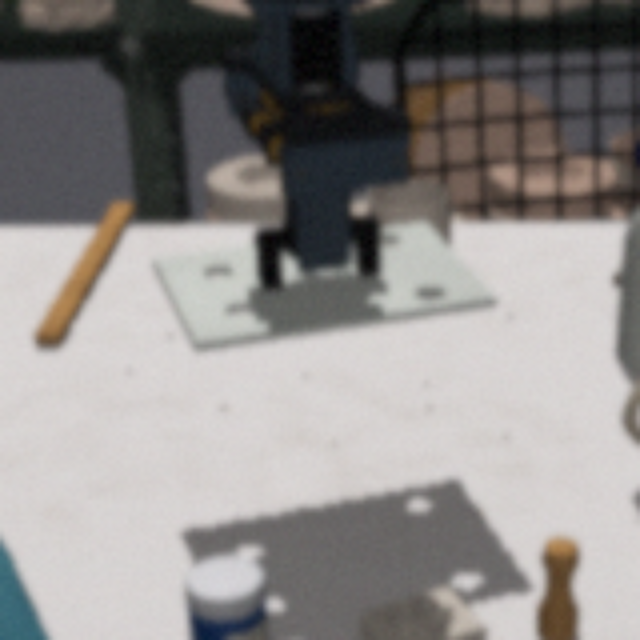

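View pics/top_l.png

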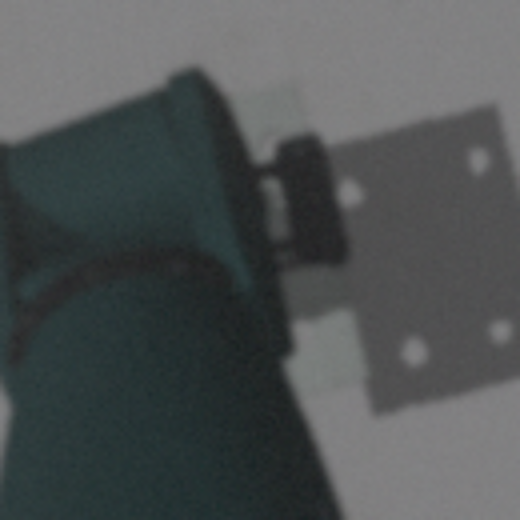

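```bash
python3 -m crank '[[-0.003,0.0155,0,0,0,0,0],[-0.005,0.0282,0,0,0,0,0],[-0.0058,0.035,0,0,0,0,0],[-0.0058,0.035,0,0,0,0,0],[-0.0058,0.035,0,0,0,0,0]]'
python3 -m crank '[[-0.0058,0.035,0,0,0,0,0],[-0.0058,0.035,0,0,0,0,0],[-0.0058,0.035,0,0,0,0,0],[-0.0058,0.035,0,0,0,0,0],[-0.0058,0.035,0,0,0,0,0]]'
python3 -m crank '[[-0.0058,0.035,0,0,0,0,0],[-0.006,0.03,0,0,0,0,0],[-0.005,0.02,0,0,0,0,0],[-0.002,0.005,0,0,0,-0.06,0],[0,0,0,0,0,-0.08,0]]'
python3 -m crank '[[0,0,0,0,0,-0.06,0],[0,0,0,0,0,0,0],[0,0,0,0,0,0,0],[0,0,0,0,0,0,0],[0,0,0,0,0,0,0]]'
cat > look.py <<'E'
from h import *
import sys
np.set_printoptions(precision=4,suppress=True)
def state():
    o,Rm=st();print(round(o['time_s'],2),o['eef_pos'],o['contact_force'],o['wrist_torque'],round(o['gripper_width'],4),round(np.degrees(np.arctan2(Rm[1,0],Rm[0,0])),2)); return o,Rm
def to(tgt):
    o,Rm=st(); print('tool delta',Rm.T@(np.array(tgt)-o['eef_pos']))
def crop(tag,boxes={'top':(330,460,120,250),'side':(240,420,150,320)}):
    for c,(a,b,cc,d) in boxes.items():
        im=r.read_camera(c)[:,:,::-1]
        k=600/(b-a) if (b-a)>=(d-cc) else 600/(d-cc); cv2.imwrite(f'pics/{c}_{tag}.png',cv2.convertScaleAbs(cv2.resize(im[cc:d,a:b],None,fx=k,fy=k,interpolation=cv2.INTER_CUBIC),alpha=1.5 if c=='top' else 1.1))
E
python3 - <<'E'
from look import *
state(); to((.558,-.2005,.14)); crop('h1')
for c in ['top','side']:
    for n in ['hole0','cover','stud0']:
        for d in r.mark_of(c,n): print(c,n,np.array(d['xyz']),round(d['score'],2))
E
```

```text
time_s: 10.52
eef_pos: [0.5404, 0.0668, 0.157]
tcp_rot: [0.0, 0.993, 0.118, 0.0]
contact_force: [1.0, 0.0, -3.6]
gripper_width: 0.0177
time_s: 10.93
eef_pos: [0.5532, -0.1106, 0.1571]
tcp_rot: [0.0, 0.993, 0.118, 0.0]
contact_force: [1.1, 0.2, -3.6]
gripper_width: 0.0178
time_s: 11.35
eef_pos: [0.556, -0.2026, 0.1569]
tcp_rot: [0.0, 0.982, 0.187, 0.0]
contact_force: [-0.1, 0.3, -3.2]
gripper_width: 0.0179
time_s: 11.77
eef_pos: [0.5562, -0.2006, 0.1569]
tcp_rot: [-0.0, 0.976, 0.216, -0.0]
contact_force: [0.5, -0.8, -3.6]
gripper_width: 0.0178
11.77 [ 0.5562 -0.2006  0.1569] [ 0.4584 -0.7798 -3.5746] [ 0.0081 -0.0691 -0.0087] 0.0178 24.96
tool delta [0.0017 0.0007 0.0169]
top hole0 [ 0.6318 -0.2182  0.14  ] 0.75
top hole0 [ 0.5924 -0.1345  0.1407] 0.66
top stud0 [ 0.5967 -0.1362  0.0528] 0.62
side hole0 [ 0.6321 -0.2214  0.1376] 0.87
side hole0 [ 0.5142 -0.2495  0.139 ] 0.82
side hole0 [ 0.4865 -0.2001  0.1381] 0.78
side hole0 [ 0.5904 -0.1271  0.139 ] 0.6
side cover [ 0.554  -0.1996  0.1414] 0.63
side stud0 [ 0.4915 -0.199   0.0484] 0.81
side stud0 [ 0.5149 -0.256   0.0501] 0.57
side stud0 [ 0.5901 -0.1329  0.0507] 0.55
side stud0 [ 0.6329 -0.218   0.0517] 0.55
side stud0 [ 0.5122 -0.2497  0.1416] 0.5
```

View pics/side_h1.png

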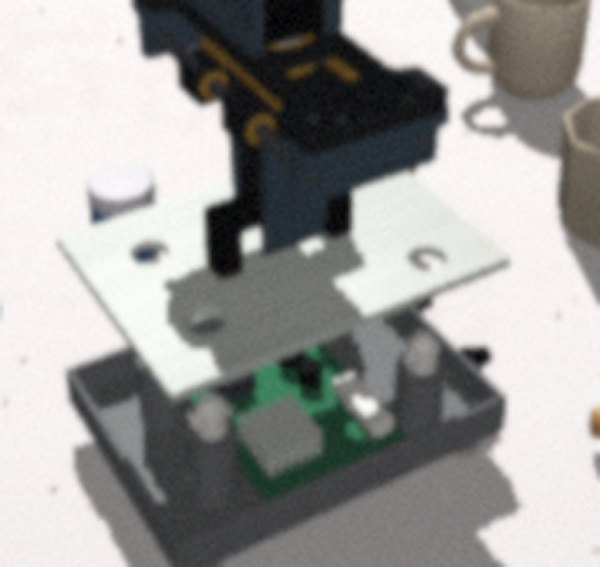

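View pics/top_h1.png

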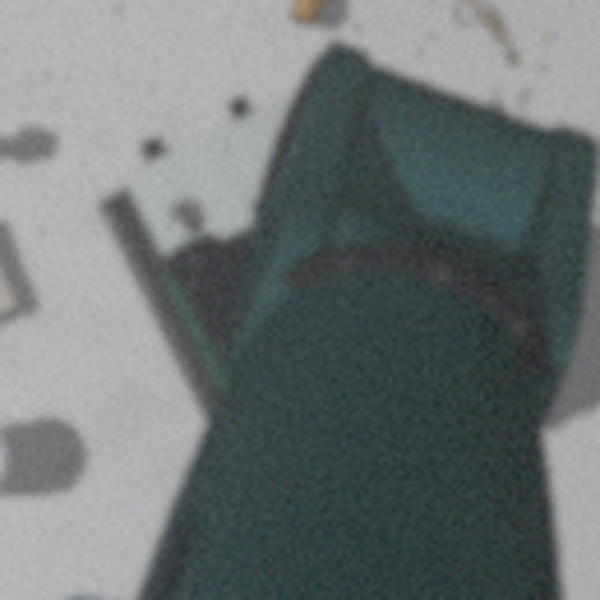

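```bash
python3 -m crank '[[0.001,0.0005,0.008,0,0,0,0],[0.0005,0,0.01,0,0,0,0],[0,0,0.01,0,0,0,0],[0,0,0.01,0,0,0,0],[0,0,0.004,0,0,0,0]]'
python3 -m crank '[[0,0,0,0,0,0,0],[0,0,0,0,0,0,0],[0,0,0,0,0,0,0],[0,0,0,0,0,0,0],[0,0,0,0,0,0,0]]'
python3 - <<'E'
from look import *
state(); to((.558,-.2005,.11)); crop('h2')
E
```

```text
time_s: 12.58
eef_pos: [0.5567, -0.2001, 0.1125]
tcp_rot: [-0.001, 0.976, 0.217, -0.001]
contact_force: [-0.8, -0.3, -4.0]
gripper_width: 0.0179
time_s: 13.0
eef_pos: [0.558, -0.2007, 0.1154]
tcp_rot: [0.0, 0.976, 0.217, 0.0]
contact_force: [0.6, 0.1, -3.6]
gripper_width: 0.0177
13.0 [ 0.558  -0.2007  0.1154] [ 0.6216  0.1383 -3.609 ] [-0.0038 -0.0413  0.0184] 0.0177 25.02
tool delta [ 0.     -0.0002  0.0054]
```

View pics/side_h2.png

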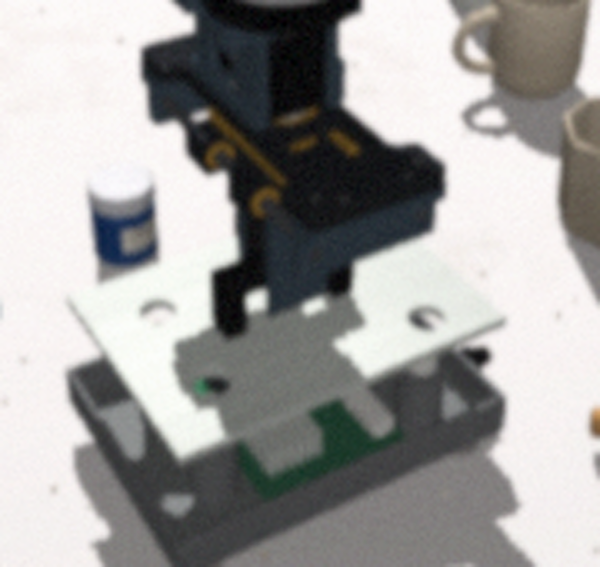

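View pics/top_h2.png

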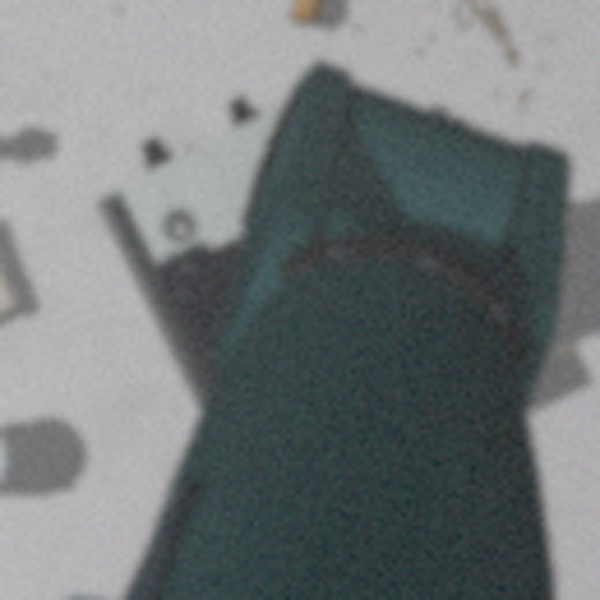

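Stud 0's tip shows centred in hole 0 in the top crop (180,227). I'll lower slowly and watch the force.

```bash
python3 -m crank '[[0,0,0.0015,0,0,0,0],[0,0,0.0015,0,0,0,0],[0,0,0.0015,0,0,0,0],[0,0,0.0015,0,0,0,0],[0,0,0.001,0,0,0,0]]'
python3 -m crank '[[0,0,0.001,0,0,0,0],[0,0,0.001,0,0,0,0],[0,0,0.001,0,0,0,0],[0,0,0.001,0,0,0,0],[0,0,0,0,0,0,0]]'
python3 - <<'E'
from look import *
state(); to((.558,-.2005,.1)); crop('h3')
E
```

```text
time_s: 13.52
eef_pos: [0.5576, -0.2005, 0.1076]
tcp_rot: [-0.0, 0.976, 0.217, -0.0]
contact_force: [0.4, 0.5, -3.2]
gripper_width: 0.018
time_s: 13.93
eef_pos: [0.5576, -0.2005, 0.1037]
tcp_rot: [-0.0, 0.976, 0.217, -0.0]
contact_force: [0.0, 0.2, -4.1]
gripper_width: 0.0181
13.93 [ 0.5576 -0.2005  0.1037] [ 0.0468  0.1812 -4.1219] [-0.0563 -0.0314  0.0106] 0.0181 25.03
tool delta [0.0003 0.0001 0.0037]
```

View pics/side_h3.png

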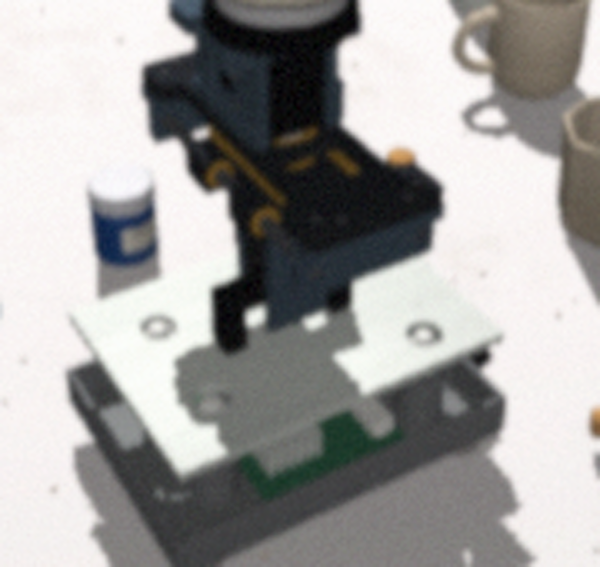

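View pics/top_h3.png

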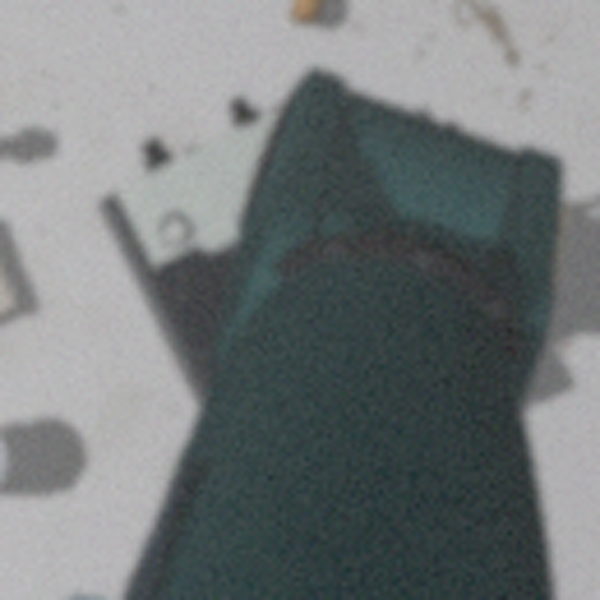

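Studs 1, 2 and 3 show centred in their holes in the side crop (425,333), (157,326), (212,402), with no contact force. Continuing down.

```bash
python3 -m crank '[[0,0,0.001,0,0,0,0],[0,0,0.001,0,0,0,0],[0,0,0.001,0,0,0,0],[0,0,0.001,0,0,0,0],[0,0,0,0,0,0,0]]'
python3 -m crank '[[0,0,0.001,0,0,0,0],[0,0,0.001,0,0,0,0],[0,0,0.0005,0,0,0,0],[0,0,0,0,0,0,0],[0,0,0,0,0,0,0]]'
```

```text
time_s: 14.45
eef_pos: [0.5575, -0.2006, 0.0997]
tcp_rot: [-0.0, 0.976, 0.217, -0.0]
contact_force: [-1.4, -1.4, -2.2]
gripper_width: 0.0173
time_s: 14.87
eef_pos: [0.5578, -0.2008, 0.0978]
tcp_rot: [0.0, 0.976, 0.217, -0.0]
contact_force: [-5.4, -1.7, 6.6]
gripper_width: 0.0178
```

Run:
```python
from look import *
state(); crop('h4')
```

```text
14.87 [ 0.5578 -0.2008  0.0978] [-5.4113 -1.656   6.5969] [-0.4526  1.0598 -0.1829] 0.0178 25.03
```

View pics/side_h4.png

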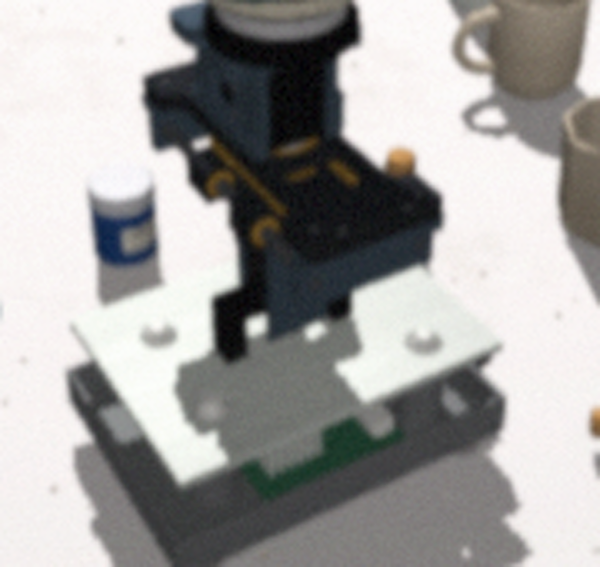

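```bash
python3 -m crank '[[-0.0005,0,0,0,0,0,0],[-0.0005,0,0,0,0,0,0],[0,0,0,0,0,0,0],[0,0,0,0,0,0,0],[0,0,0,0,0,0,0]]'
```

```text
time_s: 15.38
eef_pos: [0.5574, -0.2011, 0.0979]
tcp_rot: [0.0, 0.976, 0.217, 0.001]
contact_force: [-0.9, 0.4, 5.6]
gripper_width: 0.0179
```

```bash
python3 -m crank '[[0,0,0,0,0,0,0.3],[0,0,0,0,0,0,0.4],[0,0,0,0,0,0,0.5],[0,0,0,0,0,0,0.5],[0,0,0,0,0,0,0.5]]'
python3 -m crank '[[0,0,-0.01,0,0,0,0.5],[0,0,-0.02,0,0,0,0.5],[0,0,-0.025,0,0,0,0.5],[0,0,-0.025,0,0,0,0.5],[0,0,-0.02,0,0,0,0.5]]'
python3 - <<'E'
from look import *
state(); crop('r1')
for c in ['top','side']:
    for n in ['hole0','cover','stud0']:
        for d in r.mark_of(c,n): print(c,n,np.array(d['xyz']),round(d['score'],2))
E
```

```text
time_s: 15.8
eef_pos: [0.5568, -0.2009, 0.0973]
tcp_rot: [-0.0, 0.976, 0.217, -0.0]
contact_force: [-0.7, 0.9, 0.5]
gripper_width: 0.045
time_s: 16.22
eef_pos: [0.5572, -0.2011, 0.2]
tcp_rot: [0.0, 0.976, 0.217, 0.001]
contact_force: [-0.5, 0.2, 0.7]
gripper_width: 0.0457
16.22 [ 0.5572 -0.2011  0.2   ] [-0.4745  0.1755  0.722 ] [-0.0285 -0.0388  0.0329] 0.0457 25.03
top hole0 [ 0.5961 -0.1367  0.0838] 0.83
top hole0 [ 0.6339 -0.2145  0.0815] 0.75
top stud0 [ 0.5951 -0.132   0.0519] 0.88
side hole0 [ 0.5144 -0.2518  0.0859] 0.95
side hole0 [ 0.6351 -0.2231  0.0833] 0.91
side hole0 [ 0.4863 -0.2008  0.0806] 0.85
side hole0 [ 0.5939 -0.1277  0.0795] 0.67
side cover [ 0.5578 -0.2012  0.0803] 0.74
side cover [ 0.5564 -0.2015  0.0875] 0.44
side stud0 [ 0.6324 -0.2165  0.0499] 0.69
side stud0 [ 0.516  -0.2555  0.0498] 0.65
side stud0 [ 0.4907 -0.1984  0.0519] 0.59
```

View pics/side_r1.png

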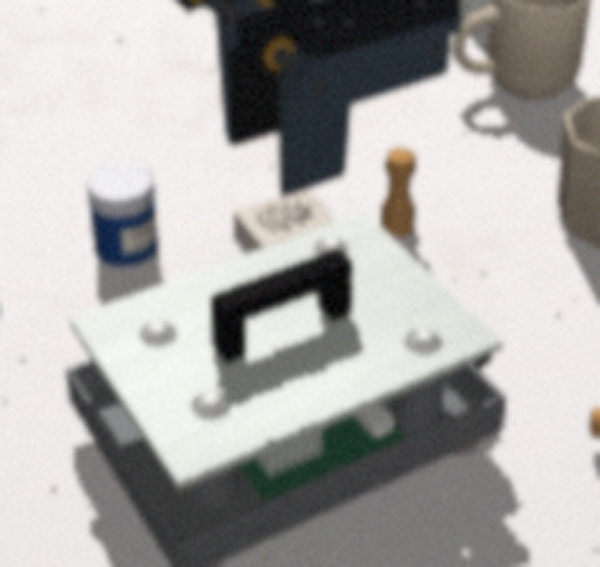

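```bash
python3 -m crank '[[0.008,-0.012,0,0,0,0,0],[0.008,-0.012,0,0,0,0,0],[0.008,-0.012,0.01,0,0,0,0],[0.008,-0.012,0.02,0,0,0,0],[0,0,0.02,0,0,0,0]]' 20
python3 -m crank '[[0,0,0.02,0,0,0,0],[0,0,0.02,0,0,0,0],[0,0,0.012,0,0,0,0],[0,0,0.004,0,0,0,0],[0,0,0,0,0,0,0]]'
```

```text
time_s: 17.03
eef_pos: [0.566, -0.1409, 0.1466]
tcp_rot: [0.0, 0.976, 0.218, 0.0]
contact_force: [0.5, -0.0, -0.0]
gripper_width: 0.0151
time_s: 17.45
eef_pos: [0.565, -0.1431, 0.0904]
tcp_rot: [-0.0, 0.976, 0.217, -0.001]
contact_force: [-0.1, -0.4, 0.9]
gripper_width: 0.0004
```

```bash
python3 -m crank '[[0,0,0.0008,0,0,0,0],[0,0,0.0008,0,0,0,0],[0,0,0.0008,0,0,0,0],[0,0,0.0008,0,0,0,0],[0,0,0.0008,0,0,0,0]]'
python3 -m crank '[[0,0,0.0008,0,0,0,0],[0,0,0.0008,0,0,0,0],[0,0,0.0008,0,0,0,0],[0,0,0.0008,0,0,0,0],[0,0,0.0004,0,0,0,0]]'
```

```text
time_s: 17.87
eef_pos: [0.5658, -0.1441, 0.0879]
tcp_rot: [0.0, 0.976, 0.217, 0.0]
contact_force: [0.3, 0.9, 1.3]
gripper_width: 0.0005
time_s: 18.28
eef_pos: [0.5659, -0.144, 0.0842]
tcp_rot: [0.0, 0.976, 0.217, 0.0]
contact_force: [1.0, 0.5, 2.9]
gripper_width: 0.0006
```

```bash
python3 -m crank '[[0,0,0.0006,0,0,0,0],[0,0,0.0006,0,0,0,0],[0,0,0.0006,0,0,0,0],[0,0,0,0,0,0,0],[0,0,0,0,0,0,0]]'
python3 -m crank '[[0,0,0.0005,0,0,0,0],[0,0,0.0005,0,0,0,0],[0,0,0.0005,0,0,0,0],[0,0,0,0,0,0,0],[0,0,0,0,0,0,0]]'
```

```text
time_s: 18.7
eef_pos: [0.5652, -0.1439, 0.0817]
tcp_rot: [-0.0, 0.976, 0.217, -0.0]
contact_force: [0.4, 0.1, 1.0]
gripper_width: 0.0003
time_s: 19.12
eef_pos: [0.5654, -0.144, 0.0805]
tcp_rot: [-0.0, 0.976, 0.217, -0.0]
contact_force: [-1.1, -0.8, 3.2]
gripper_width: 0.0005
```

```bash
python3 -m crank '[[0,0,0.0006,0,0,0,0],[0,0,0.0006,0,0,0,0],[0,0,0.0006,0,0,0,0],[0,0,0,0,0,0,0],[0,0,0,0,0,0,0]]'
python3 -m crank '[[0,0,0.0005,0,0,0,0],[0,0,0.0005,0,0,0,0],[0,0,0.0005,0,0,0,0],[0,0,0,0,0,0,0],[0,0,0,0,0,0,0]]'
```

```text
time_s: 19.53
eef_pos: [0.5654, -0.1439, 0.0786]
tcp_rot: [-0.0, 0.976, 0.217, -0.0]
contact_force: [0.2, 0.5, 0.2]
gripper_width: 0.0004
time_s: 19.95
eef_pos: [0.5655, -0.144, 0.0777]
tcp_rot: [0.0, 0.976, 0.217, -0.0]
contact_force: [-5.2, -0.8, 11.4]
gripper_width: 0.0006
```

```bash
python3 -m crank '[[0,0,0.0004,0,0,0,0],[0,0,0.0004,0,0,0,0],[0,0,0.0004,0,0,0,0],[0,0,0,0,0,0,0],[0,0,0,0,0,0,0]]'
python3 - <<'E'
from look import *
state(); crop('p0')
E
```

```text
time_s: 20.37
eef_pos: [0.5655, -0.144, 0.0769]
tcp_rot: [0.0, 0.976, 0.217, -0.0]
contact_force: [-6.8, -0.6, 15.0]
gripper_width: 0.0006
20.37 [ 0.5655 -0.144   0.0769] [-6.8267 -0.5851 15.0393] [-0.2339  1.0574 -0.0433] 0.0006 25.04
```

View pics/side_p0.png

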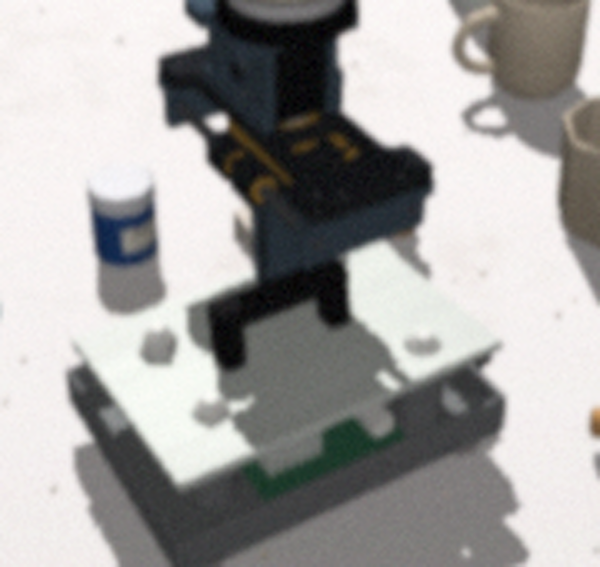

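```bash
python3 -m crank '[[0,0,0.0004,0,0,0,0],[0,0,0.0004,0,0,0,0],[0,0,0.0004,0,0,0,0],[0,0,0,0,0,0,0],[0,0,0,0,0,0,0]]'
```

```text
time_s: 20.88
eef_pos: [0.5659, -0.1443, 0.0759]
tcp_rot: [0.0, 0.976, 0.217, 0.0]
contact_force: [-7.1, -2.6, 20.3]
gripper_width: 0.0006
```

```bash
python3 -m crank '[[0,0,0.0004,0,0,0,0],[0,0,0.0004,0,0,0,0],[0,0,0.0004,0,0,0,0],[0,0,0,0,0,0,0],[0,0,0,0,0,0,0]]'
```

```text
time_s: 21.3
eef_pos: [0.566, -0.1443, 0.0758]
tcp_rot: [0.0, 0.976, 0.217, 0.0]
contact_force: [-15.7, 0.4, 40.3]
gripper_width: 0.0006
```

```bash
python3 -m crank '[[0,0,-0.001,0,0,0,0],[0,0,-0.002,0,0,0,0],[0,0,-0.004,0,0,0,0],[0,0,-0.008,0,0,0,0],[0,0,-0.01,0,0,0,0]]'
python3 -m crank '[[0,0,-0.02,0,0,0,0],[0,0,-0.025,0,0,0,0],[-0.01,0.015,-0.02,0,0,0,0],[-0.01,0.02,0,0,0,0,0],[-0.01,0.01,0,0,0,0,0]]'
python3 - <<'E'
from look import *
state(); crop('p1')
E
```

```text
time_s: 21.72
eef_pos: [0.5652, -0.1438, 0.0988]
tcp_rot: [-0.0, 0.976, 0.217, -0.0]
contact_force: [-0.7, -0.0, 0.5]
gripper_width: 0.0008
time_s: 22.13
eef_pos: [0.5586, -0.199, 0.166]
tcp_rot: [0.001, 0.976, 0.217, 0.002]
contact_force: [-0.5, 0.6, -0.2]
gripper_width: 0.0009
22.13 [ 0.5586 -0.199   0.166 ] [-0.4663  0.5749 -0.2107] [0.0035 0.021  0.0205] 0.0009 25.04
```

View pics/side_p1.png

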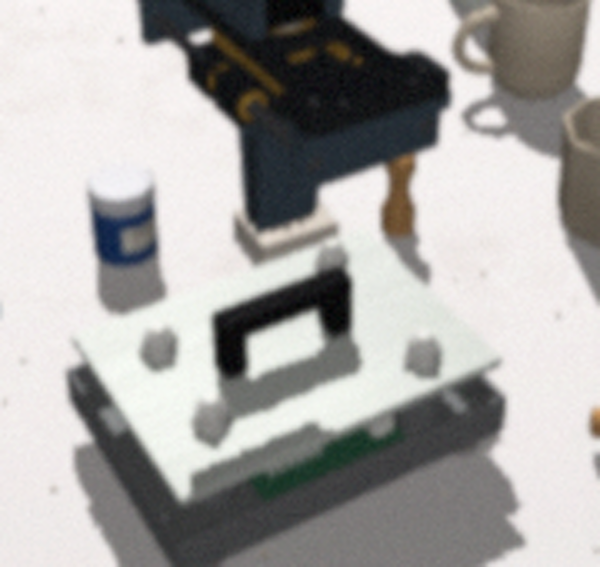

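View pics/top_p1.png

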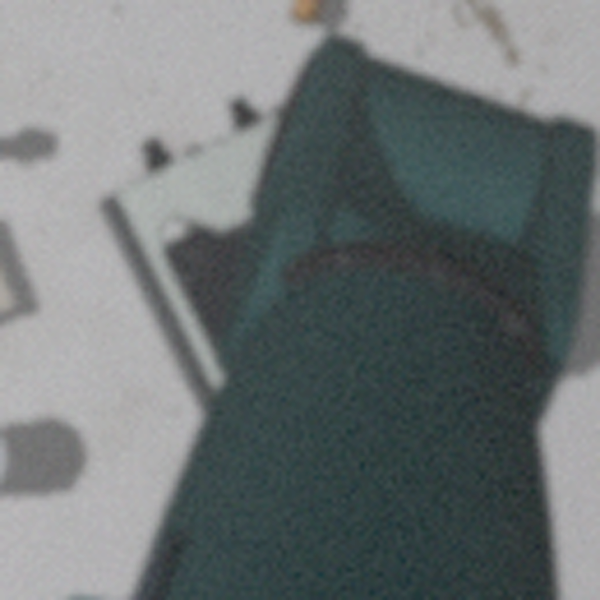

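```bash
python3 -m crank '[[-0.012,0.012,0,0,0,0,0],[-0.012,0.013,0,0,0,0,0],[-0.01,0.01,0,0,0,0,0],[0,0,0.02,0,0,0,0],[0,0,0.025,0,0,0,0]]'
python3 -m crank '[[0,0,0.025,0,0,0,0],[0,0,0.01,0,0,0,0],[0,0,0,0,0,0,0],[0,0,0,0,0,0,0],[0,0,0,0,0,0,0]]'
python3 - <<'E'
from look import *
o,Rm=state(); a=np.radians(25.03);c,s=np.cos(a),np.sin(a); d=o['eef_pos'][:2]-[.5572,-.2009]; print('cover frame',c*d[0]+s*d[1],-s*d[0]+c*d[1])
E
```

```text
time_s: 22.65
eef_pos: [0.5419, -0.2444, 0.1193]
tcp_rot: [0.001, 0.976, 0.216, 0.001]
contact_force: [1.0, 0.3, -0.2]
gripper_width: 0.0005
time_s: 23.07
eef_pos: [0.542, -0.2437, 0.0848]
tcp_rot: [0.0, 0.976, 0.217, 0.0]
contact_force: [0.4, -0.2, 0.2]
gripper_width: 0.0006
23.07 [ 0.542  -0.2437  0.0848] [ 0.3704 -0.1852  0.2406] [-0.0203 -0.0458  0.034 ] 0.0006 25.03
cover frame -0.03186725894149903 -0.032339462172761894
```

```bash
python3 -m crank '[[0,0,0.0008,0,0,0,0],[0,0,0.0008,0,0,0,0],[0,0,0.0008,0,0,0,0],[0,0,0.0008,0,0,0,0],[0,0,0.0008,0,0,0,0]]'
python3 -m crank '[[0,0,0.0008,0,0,0,0],[0,0,0.0008,0,0,0,0],[0,0,0.0004,0,0,0,0],[0,0,0,0,0,0,0],[0,0,0,0,0,0,0]]'
python3 -m crank '[[0,0,0.0004,0,0,0,0],[0,0,0.0004,0,0,0,0],[0,0,0,0,0,0,0],[0,0,0,0,0,0,0],[0,0,0,0,0,0,0]]'
```

```text
time_s: 23.48
eef_pos: [0.5415, -0.2435, 0.0798]
tcp_rot: [0.0, 0.976, 0.217, 0.0]
contact_force: [-0.5, -0.5, 0.0]
gripper_width: 0.0001
time_s: 23.9
eef_pos: [0.5414, -0.2435, 0.0776]
tcp_rot: [-0.0, 0.976, 0.217, -0.0]
contact_force: [0.5, -0.5, 0.5]
gripper_width: 0.0004
time_s: 24.32
eef_pos: [0.5414, -0.2435, 0.0768]
tcp_rot: [-0.0, 0.976, 0.217, -0.0]
contact_force: [-0.2, 0.2, 0.0]
gripper_width: 0.0005
```

```bash
python3 -m crank '[[0,0,0.0003,0,0,0,0],[0,0,0.0003,0,0,0,0],[0,0,0,0,0,0,0],[0,0,0,0,0,0,0],[0,0,0,0,0,0,0]]'
```

```text
time_s: 24.73
eef_pos: [0.5414, -0.2435, 0.0762]
tcp_rot: [-0.0, 0.976, 0.217, -0.0]
contact_force: [0.2, 0.2, -0.4]
gripper_width: 0.0003
```

```bash
python3 -m crank '[[0,0,0.0003,0,0,0,0],[0,0,0.0003,0,0,0,0],[0,0,0,0,0,0,0],[0,0,0,0,0,0,0],[0,0,0,0,0,0,0]]'
```

```text
time_s: 25.15
eef_pos: [0.5414, -0.2435, 0.076]
tcp_rot: [-0.0, 0.976, 0.217, -0.0]
contact_force: [-2.0, 1.4, 6.9]
gripper_width: 0.0004
```

```bash
python3 -m crank '[[0,0,0.0003,0,0,0,0],[0,0,0.0003,0,0,0,0],[0,0,0,0,0,0,0],[0,0,0,0,0,0,0],[0,0,0,0,0,0,0]]'
```

```text
time_s: 25.57
eef_pos: [0.5415, -0.2435, 0.0759]
tcp_rot: [-0.0, 0.976, 0.217, -0.0]
contact_force: [-5.8, 2.5, 17.7]
gripper_width: 0.0004
```

```bash
python3 -m crank '[[0,0,0.0003,0,0,0,0],[0,0,0,0,0,0,0],[0,0,0,0,0,0,0],[0,0,0,0,0,0,0],[0,0,0,0,0,0,0]]'
python3 -m crank '[[0,0,-0.001,0,0,0,0],[0,0,-0.004,0,0,0,0],[0,0,-0.015,0,0,0,0],[0,0,-0.025,0,0,0,0],[0,0,-0.025,0,0,0,0]]'
```

```text
time_s: 25.98
eef_pos: [0.5415, -0.2435, 0.0759]
tcp_rot: [-0.0, 0.976, 0.217, -0.0]
contact_force: [-7.7, 3.1, 22.0]
gripper_width: 0.0003
time_s: 26.4
eef_pos: [0.5408, -0.2432, 0.145]
tcp_rot: [-0.001, 0.976, 0.217, -0.001]
contact_force: [-0.3, -0.3, 0.1]
gripper_width: 0.0004
```

```bash
python3 -m crank '[[0.016,0.004,0,0,0,0,0],[0.02,0.005,0,0,0,0,0],[0.02,0.005,0,0,0,0,0],[0.008,0.002,0.015,0,0,0,0],[0,0,0.025,0,0,0,0]]'
python3 -m crank '[[0,0,0.015,0,0,0,0],[0,0,0.008,0,0,0,0],[0,0,0,0,0,0,0],[0,0,0,0,0,0,0],[0,0,0,0,0,0,0]]'
python3 -m crank '[[0,0,0.0008,0,0,0,0],[0,0,0.0008,0,0,0,0],[0,0,0.0008,0,0,0,0],[0,0,0.0008,0,0,0,0],[0,0,0,0,0,0,0]]'
```

```text
time_s: 26.82
eef_pos: [0.6096, -0.2314, 0.1069]
tcp_rot: [0.002, 0.976, 0.217, 0.002]
contact_force: [0.5, -0.3, -0.7]
gripper_width: 0.0007
time_s: 27.23
eef_pos: [0.6065, -0.2312, 0.0827]
tcp_rot: [0.0, 0.976, 0.217, 0.0]
contact_force: [0.7, -0.6, 1.0]
gripper_width: 0.0002
time_s: 27.65
eef_pos: [0.6061, -0.2309, 0.0785]
tcp_rot: [-0.0, 0.976, 0.217, -0.0]
contact_force: [-0.3, 0.3, -0.3]
gripper_width: 0.0006
```

```bash
python3 -m crank '[[0,0,0.0005,0,0,0,0],[0,0,0.0005,0,0,0,0],[0,0,0.0005,0,0,0,0],[0,0,0,0,0,0,0],[0,0,0,0,0,0,0]]'
python3 -m crank '[[0,0,0.0003,0,0,0,0],[0,0,0.0003,0,0,0,0],[0,0,0,0,0,0,0],[0,0,0,0,0,0,0],[0,0,0,0,0,0,0]]'
```

```text
time_s: 28.07
eef_pos: [0.6061, -0.2309, 0.077]
tcp_rot: [-0.0, 0.976, 0.217, -0.0]
contact_force: [0.0, -0.3, 0.5]
gripper_width: 0.0003
time_s: 28.48
eef_pos: [0.6061, -0.2309, 0.0764]
tcp_rot: [-0.0, 0.976, 0.217, 0.0]
contact_force: [0.5, 0.2, 0.1]
gripper_width: 0.0005
```

```bash
python3 -m crank '[[0,0,0.0003,0,0,0,0],[0,0,0.0003,0,0,0,0],[0,0,0,0,0,0,0],[0,0,0,0,0,0,0],[0,0,0,0,0,0,0]]'
```

```text
time_s: 28.9
eef_pos: [0.6062, -0.2309, 0.076]
tcp_rot: [0.0, 0.976, 0.217, 0.0]
contact_force: [-1.6, -0.2, 4.5]
gripper_width: 0.0003
```

```bash
python3 -m crank '[[0,0,0.0004,0,0,0,0],[0,0,0.0003,0,0,0,0],[0,0,0,0,0,0,0],[0,0,0,0,0,0,0],[0,0,0,0,0,0,0]]'
```

```text
time_s: 29.32
eef_pos: [0.6062, -0.2309, 0.0759]
tcp_rot: [-0.0, 0.976, 0.217, -0.0]
contact_force: [-5.0, 2.6, 15.4]
gripper_width: 0.0004
```

```bash
python3 -m crank '[[0,0,0.0003,0,0,0,0],[0,0,0,0,0,0,0],[0,0,0,0,0,0,0],[0,0,0,0,0,0,0],[0,0,0,0,0,0,0]]'
```

```text
time_s: 29.73
eef_pos: [0.6063, -0.231, 0.0759]
tcp_rot: [-0.0, 0.976, 0.217, -0.0]
contact_force: [-7.4, 2.4, 18.8]
gripper_width: 0.0006
```

```bash
python3 -m crank '[[0,0,0.0002,0,0,0,0],[0,0,0,0,0,0,0],[0,0,0,0,0,0,0],[0,0,0,0,0,0,0],[0,0,0,0,0,0,0]]'
python3 -m crank '[[0,0,-0.001,0,0,0,0],[0,0,-0.004,0,0,0,0],[0,0,-0.015,0,0,0,0],[0,0,-0.025,0,0,0,0],[0,0,-0.025,0,0,0,0]]'
python3 -m crank '[[-0.01,-0.012,0,0,0,0,0],[-0.018,-0.023,0,0,0,0,0],[-0.018,-0.023,0,0,0,0,0],[-0.018,-0.022,0,0,0,0,0],[0,0,0.015,0,0,0,0]]'
python3 -m crank '[[0,0,0.025,0,0,0,0],[0,0,0.015,0,0,0,0],[0,0,0.008,0,0,0,0],[0,0,0,0,0,0,0],[0,0,0,0,0,0,0]]'
```

```text
time_s: 30.15
eef_pos: [0.6063, -0.231, 0.0759]
tcp_rot: [-0.0, 0.976, 0.217, -0.0]
contact_force: [-8.6, 3.6, 22.3]
gripper_width: 0.0004
time_s: 30.57
eef_pos: [0.6057, -0.2307, 0.1457]
tcp_rot: [-0.0, 0.976, 0.217, -0.0]
contact_force: [0.8, -0.1, 0.3]
gripper_width: 0.0001
time_s: 30.98
eef_pos: [0.5116, -0.1841, 0.1319]
tcp_rot: [0.0, 0.976, 0.217, 0.0]
contact_force: [1.2, -1.0, -0.2]
gripper_width: 0.0006
time_s: 31.4
eef_pos: [0.5146, -0.1857, 0.0822]
tcp_rot: [0.0, 0.976, 0.217, 0.0]
contact_force: [0.2, -0.3, 0.2]
gripper_width: 0.0007
```

```bash
python3 -m crank '[[0,0,0.0008,0,0,0,0],[0,0,0.0008,0,0,0,0],[0,0,0.0008,0,0,0,0],[0,0,0.0008,0,0,0,0],[0,0,0,0,0,0,0]]'
```

```text
time_s: 31.82
eef_pos: [0.5144, -0.1855, 0.0786]
tcp_rot: [0.0, 0.976, 0.217, 0.0]
contact_force: [-0.6, 0.5, -0.2]
gripper_width: 0.0005
```

```bash
python3 -m crank '[[0,0,0.0005,0,0,0,0],[0,0,0.0005,0,0,0,0],[0,0,0.0005,0,0,0,0],[0,0,0.0003,0,0,0,0],[0,0,0,0,0,0,0]]'
python3 -m crank '[[0,0,0.0004,0,0,0,0],[0,0,0.0003,0,0,0,0],[0,0,0,0,0,0,0],[0,0,0,0,0,0,0],[0,0,0,0,0,0,0]]'
```

```text
time_s: 32.23
eef_pos: [0.5143, -0.1855, 0.0765]
tcp_rot: [-0.0, 0.976, 0.217, -0.0]
contact_force: [0.2, 0.4, 0.4]
gripper_width: 0.0004
time_s: 32.65
eef_pos: [0.5143, -0.1855, 0.076]
tcp_rot: [-0.0, 0.976, 0.217, 0.0]
contact_force: [-1.1, 1.5, 3.0]
gripper_width: 0.0005
```

```bash
python3 -m crank '[[0,0,0.0004,0,0,0,0],[0,0,0.0002,0,0,0,0],[0,0,0,0,0,0,0],[0,0,0,0,0,0,0],[0,0,0,0,0,0,0]]'
```

```text
time_s: 33.07
eef_pos: [0.5144, -0.1855, 0.076]
tcp_rot: [-0.0, 0.976, 0.217, -0.0]
contact_force: [-5.7, 2.8, 15.4]
gripper_width: 0.0002
```

```bash
python3 -m crank '[[0,0,0.0003,0,0,0,0],[0,0,0.0001,0,0,0,0],[0,0,0,0,0,0,0],[0,0,0,0,0,0,0],[0,0,0,0,0,0,0]]'
python3 -m crank '[[0,0,-0.001,0,0,0,0],[0,0,-0.004,0,0,0,0],[0,0,-0.015,0,0,0,0],[0,0,-0.025,0,0,0,0],[0,0,-0.005,0,0,0,0]]'
python3 -m crank '[[0.012,-0.003,0,0,0,0,0],[0.02,-0.005,0,0,0,0,0],[0.02,-0.005,0,0,0,0,0],[0.012,-0.003,0.008,0,0,0,0],[0,0,0.02,0,0,0,0]]'
python3 -m crank '[[0,0,0.01,0,0,0,0],[0,0,0.006,0,0,0,0],[0,0,0.002,0,0,0,0],[0,0,0,0,0,0,0],[0,0,0,0,0,0,0]]'
```

```text
time_s: 33.48
eef_pos: [0.5144, -0.1855, 0.0759]
tcp_rot: [-0.0, 0.976, 0.217, -0.0]
contact_force: [-8.3, 3.1, 23.0]
gripper_width: 0.0003
time_s: 33.9
eef_pos: [0.5156, -0.186, 0.1278]
tcp_rot: [0.001, 0.976, 0.217, 0.001]
contact_force: [2.2, -0.2, 0.9]
gripper_width: 0.0007
time_s: 34.32
eef_pos: [0.5688, -0.1427, 0.0976]
tcp_rot: [0.001, 0.976, 0.217, 0.002]
contact_force: [-0.7, -0.7, -0.2]
gripper_width: 0.0006
time_s: 34.73
eef_pos: [0.5656, -0.1442, 0.0792]
tcp_rot: [0.0, 0.976, 0.216, 0.0]
contact_force: [-0.3, -0.2, -0.0]
gripper_width: 0.0005
```

```bash
python3 -m crank '[[0,0,0.0006,0,0,0,0],[0,0,0.0006,0,0,0,0],[0,0,0.0006,0,0,0,0],[0,0,0.0003,0,0,0,0],[0,0,0,0,0,0,0]]'
python3 -m crank '[[0,0,0.0004,0,0,0,0],[0,0,0.0003,0,0,0,0],[0,0,0,0,0,0,0],[0,0,0,0,0,0,0],[0,0,0,0,0,0,0]]'
```

```text
time_s: 35.15
eef_pos: [0.5656, -0.1439, 0.0769]
tcp_rot: [0.0, 0.976, 0.217, 0.0]
contact_force: [0.3, 0.1, 0.5]
gripper_width: 0.0005
time_s: 35.57
eef_pos: [0.5655, -0.1439, 0.0761]
tcp_rot: [-0.0, 0.976, 0.217, 0.0]
contact_force: [-0.2, -0.0, -0.1]
gripper_width: 0.0004
```

```bash
python3 -m crank '[[0,0,0.0004,0,0,0,0],[0,0,0.0002,0,0,0,0],[0,0,0,0,0,0,0],[0,0,0,0,0,0,0],[0,0,0,0,0,0,0]]'
```

```text
time_s: 35.98
eef_pos: [0.5656, -0.1439, 0.076]
tcp_rot: [-0.0, 0.976, 0.217, -0.0]
contact_force: [-3.4, 0.6, 9.0]
gripper_width: 0.0004
```

```bash
python3 -m crank '[[0,0,0.0004,0,0,0,0],[0,0,0.0003,0,0,0,0],[0,0,0,0,0,0,0],[0,0,0,0,0,0,0],[0,0,0,0,0,0,0]]'
python3 -m crank '[[0,0,-0.001,0,0,0,0],[0,0,-0.004,0,0,0,0],[0,0,-0.015,0,0,0,0],[0,0,-0.03,0,0,0,0],[0,0,-0.035,0,0,0,0]]'
python3 -m crank '[[0,0,-0.03,0,0,0,0],[0,0.03,-0.02,0,0,0,0],[-0.02,0.035,-0.01,0,0,0,0],[-0.02,0.035,0,0,0,0,0],[-0.02,0.035,0,0,0,0,0]]'
python3 -m crank '[[-0.02,0.035,0,0,0,0,0],[-0.02,0.035,0,0,0,0,0],[-0.02,0.035,0,0,0,0,0],[-0.02,0.03,0,0,0,0,0],[0,0,0,0,0,0,0]]'
python3 - <<'E'
from look import *
state(); crop('e')
snap('top','top_end.png')
E
```

```text
time_s: 36.4
eef_pos: [0.5657, -0.1439, 0.0759]
tcp_rot: [-0.0, 0.976, 0.217, -0.0]
contact_force: [-8.0, 2.8, 20.0]
gripper_width: 0.0004
time_s: 36.82
eef_pos: [0.5643, -0.1436, 0.1594]
tcp_rot: [-0.001, 0.976, 0.217, -0.002]
contact_force: [0.3, -0.1, 0.4]
gripper_width: 0.0006
time_s: 37.23
eef_pos: [0.5685, -0.2933, 0.2213]
tcp_rot: [0.001, 0.976, 0.217, 0.001]
contact_force: [1.5, 0.5, -0.5]
gripper_width: 0.0005
time_s: 37.65
eef_pos: [0.5517, -0.4533, 0.2199]
tcp_rot: [0.001, 0.977, 0.215, 0.0]
contact_force: [-0.6, -0.6, 0.7]
gripper_width: 0.0005
37.65 [ 0.5517 -0.4533  0.2199] [-0.6052 -0.5502  0.6885] [ 0.039  -0.0417 -0.0069] 0.0005 24.83
```

View pics/side_e.png

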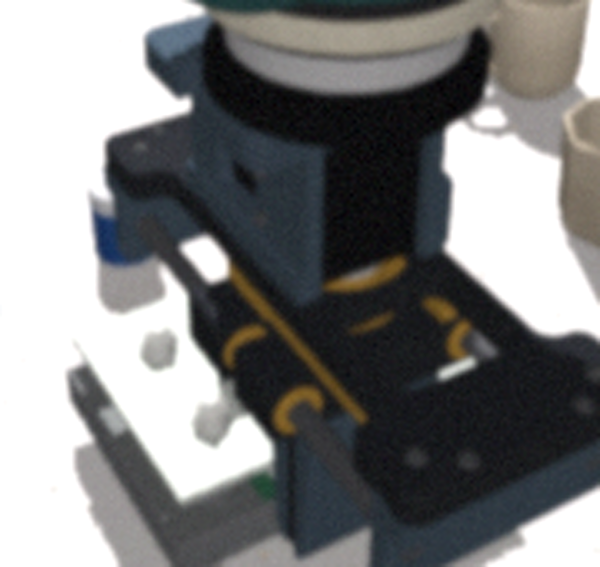

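View pics/top_e.png

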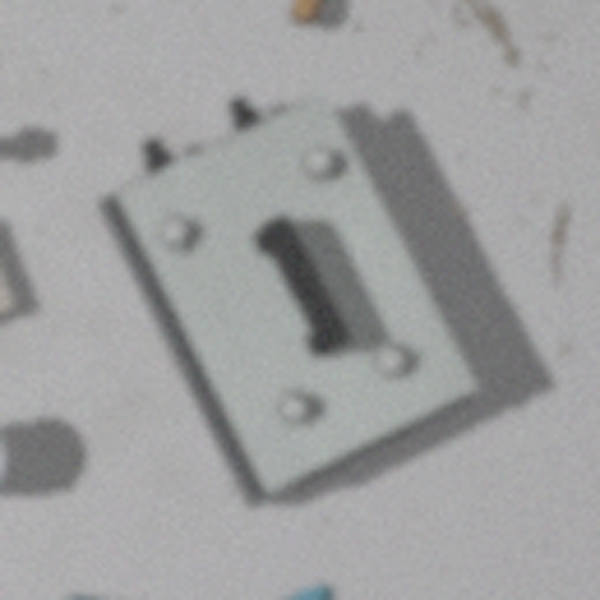

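View pics/top_end.png

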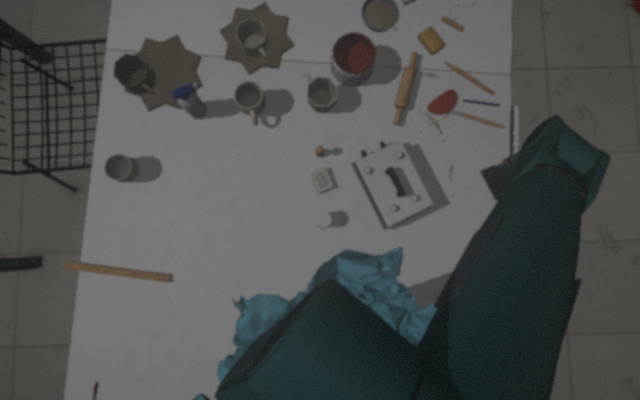

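The top picture shows the plate level, with all four stud heads fully through and their shadows alike. Jar (325,219), mould (322,180) and stamp (320,151) are where they were. I'm settling the arm and handing in.

```bash
python3 -m crank '[[0,0,0,0,0,0,0],[0,0,0,0,0,0,0],[0,0,0,0,0,0,0],[0,0,0,0,0,0,0],[0,0,0,0,0,0,0]]'
python3 - <<'E'
from look import *
state(); print(r.job_done())
E
```

```text
time_s: 38.22
eef_pos: [0.5531, -0.4473, 0.22]
tcp_rot: [0.0, 0.976, 0.217, 0.0]
contact_force: [-0.2, 0.2, -0.2]
gripper_width: 0.0005
38.22 [ 0.5531 -0.4473  0.22  ] [-0.1667  0.2167 -0.1985] [-0.0292  0.0005 -0.0332] 0.0005 25.07
the job is handed in; nothing more can be done
None
```

The cover is on the control box the right way round and flush on all four shoulders. One early press reached the 40 N limit, though, so it may count as forced. I handed in at 38.2 s with the arm clear.

- **Placing:** I gripped the cover by its handle, turned it to the box's 25° and lowered it onto the studs. A sideways push appeared on contact, so I moved it about 1 mm, let go and pressed with shut fingers.
- **Forced press:** the first press, beside stud 0, jumped from 20.3 N to 40.3 N (vertical, at the wrist) when the plate hit bottom. I backed off at once. I can't tell how much of that force went onto one shoulder. The later pictures suggest all four studs went through during this press.
- **Later presses:** beside studs 3, 1, 2 and then 0 again, I stopped at 20 to 23 N.
- **Flush check:** those four points all met firm contact with the tool at 0.076 m, within about 0.2 mm of each other. That puts the shoulders about 50 mm above the box's origin, the top of the stated range.
- **Clicks not measured:** I judged the studs through from the level plate and the final top picture, where all four heads stand through alike. I had no reading of the prongs.
- **Bystanders:** the jar, mould and stamp look unmoved in the last top picture.

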